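# Test-tile tray locked into its rack by the gravity catch

## Robot

A 6-joint arm with a two-finger parallel gripper is mounted at the origin on a cart in front of the work surface, level with it; the furniture and walls round the work are solid. World frame = base frame: x ahead of the robot, y to its left, z up, the work surface at z = 0. Lengths are in m, angles in rad, forces in N, time in s.
With the tool pointing down it reaches from about 0.35 to 0.85 m from the base axis. Payload 8.1 kg.
Tool frame: the origin (TCP) lies midway between the tips of the shut fingers; the grasp point (between the pads) lies robot.grip_depth behind it (robot.grip_depth is the distance from the TCP to the grasp point, in m); z points along the fingers, y is the line along which they close (so a half turn about z gives the same grasp; the last joint's range is limited). The gripper opens to 93 mm and grips with 3 to 60 N. Pads are 15 mm wide; open, the fingers measure 128 mm over their backs; the gripper's body (75 mm by 188 mm) begins 65 mm behind the grasp point.
Start: joints at [1.16, 0.13, 1.488, -0, 1.523, -0.085], TCP at [0.192, 0.568, 0.219] pointing down, gripper open.
Joint ranges: [-2.96, 2.96], [-0.89, 2.26], [0.02, 2.5], [-1.34, 4.48], [0, 2.73], [-2.66, 2.66]. Speed limits (rad/s): [2.39, 2.39, 2.79, 3.14, 3.14, 3.14].

## Interface

Orientations are given as a rotation vector (axis times angle).
In Python, from plant import robot gives the robot as it stands.
- The arm moves only by the tool carry_out, never from a script. Its argument "rows" is a list of rows, each a list of 6 numbers: the shift along the tool's x, y, z in m, then the turn, a rotation vector about the tool's x, y, z in degrees. A call has 1 to 12 rows; each row is the pose to reach, as a shift and turn from the pose commanded when the call began, along the tool's axes at that moment; what a row does not reach only later rows make up. A row lasts 1/8 s, in which the tool goes at most 62.5 mm and 10.7 degrees, less where a joint would pass 70% of its speed; a pose out of reach is approached as far as the arm can. A call with a gripper value outside its range is refused whole. "jaw" is the closure in counts, from 0 (fully open) to 255 (shut), set as the call begins (left out, the last holds). The fingers move at their own pace and stop on an object; "force" is the grip in N (left out, the last holds). Time passes only in rows, so rows that repeat a pose let the fingers close. It gives the time, the measured TCP pose, the force, the opening and the grip force at its end, in the units of the state.
- robot.read_state(): the state, without advancing time (a new reading comes with each control period).
- robot.read_camera(name): name is "scene" or "top" or "wrist"; returns the picture (400x640x3 uint8, red, green, blue); there is no depth.
- robot.camera_model(name): a dict with "fx", "fy", "cx", "cy" (pixels), "R" (3x3) and "t" (3): a world point X has camera coordinates R X + t; the wrist camera has in their place "mount" (4x4, takes a point from camera to tool coordinates, whose origin is the TCP and whose axes are the flange's). Camera axes: x right, y down, z forward; pixel columns grow to the right and rows downward; lengths in m; the calibration is good to about 2 mm. A picture is of the moment at which its call begins: read the wrist's pose just before it. camera_model takes no time and is no camera call.
- robot.close_job(): hands the job in; it is judged then, once.
Trained networks look in the newest picture that a camera, given by its name, has taken for a name from the list of things; names that differ only in an ending like _2 or _b are one class to them, and where a whole thing is asked for, a point or a joint stands for the part that bears it (a point fixed in the world has none). Each returns a list of dicts, best first, with "conf" (0 to 1); they miss things now and then, are a little off and sometimes report something else, mostly with a low value. They report only what shows in the picture. A call takes as long as a camera call. They do not tell look-alikes from the thing itself.
- robot.outline_of(camera, target): "pixels" (400x640 bool, what is visible of it) and "pixel" ([column, row] in pixels, amid what is visible of it).
The state is a dict: "t": time; "q": joint angles; "dq": joint speeds; "joint_torque": joint torques, N m; "tool_pos": TCP position; "orientation": TCP orientation; "force": force on the tool from outside, world axes, zero at the start; "wrist_torque": the same for the moment, N m; "opening": finger opening in m; "gripper_force": force on a finger pad.
Only numpy, scipy, OpenCV 4.12 (cv2) and the standard library are available. Lean on these libraries where they do the work, as an engineer would, in place of code of your own. Each camera call takes 0.05 s, during which the arm holds its last target. There are 200 camera calls.

## Task

Put the tray with the two glaze test tiles into the tray rack: set it on the landing, slide it in so that its own front edge lifts the hinged catch (keep the gripper off the catch), and push it fully home until you feel it press on the rubber buffer of the back stop and the catch has dropped behind it. Then pull it back lightly against the catch to feel that it holds, and let go, leaving the tray shut in behind the catch. Be gentle: about 5 N of push or pull on the buffer and the catch is plenty and 15 N too much; do not jam the tray in the rack, keep it level with both tiles in it, and leave the other things on the bench where they are.

Things in the scene. Friction and masses are not known exactly. Their poses are not given: they have to be found in the camera images.
- tray: Loose wooden tray, 0.35 to 0.6 kg, with two tiles lying in it. Base board 172 (x) x 114 (y) x 14 mm; low walls, 160 x 80 mm outside, top 29 mm high, stand on it, so a 17 mm wide, 14 mm thick flange runs along both long sides. Origin under the centre, x lengthways, z up. Both ends are alike; either may go in first. Tile tops are 23 mm high. A hand bar crosses the middle.
- tray_bar (a point): Centre of the tray's hand bar, 52 mm above the tray's underside. The bar is 18 mm thick along the tray's x, 72 mm long along its y, and reaches from 42 to 62 mm high, on two posts with open air under its middle. Grip it from above, fingers closing along the tray's x.
- rack: Fixed plywood rack. Its x axis is the way the tray travels in; z up, origin on the bench. Floor board 9 mm thick, 166 wide, x = -214 to 196 mm: first an open landing without sides, then a mouth flared 9 mm each side (x = -100 to -66), then cheeks 117 mm apart (1.5 mm play each side of the tray), 27 mm high over the bench, up to the back stop.
- rack_floor (a point): Where the tray's origin comes when the tray is set on the landing, square, its front end at the flared mouth and clear of the catch: rack x = -188 mm, y = 0, 9 mm above the bench (the floor board's top). Axes as the rack's. It stays level there if let go. Sliding the tray along the rack floor takes about 2 to 6 N.
- rack_shut (a point): Where the tray's origin must come at least for the catch to drop behind it: rack x = +69 mm, y = 0, on the floor board's top. The buffer stops the tray 0 to 14 mm beyond this point. From rack x = 0 mm inward a lip reaches 8 mm in over each flange, 4 mm above it, so the tray cannot be put in from above. Lips and back stop are under 40 mm high over the bench.
- back_stop: Wooden cross block, 24 mm high, fixed at the rack's inner end; origin on the rack floor at its front face, rack x = +174 mm. In its middle, 10 mm above the floor, sits a black rubber buffer, 18 mm wide, on a threaded stud, screwed out to a different length each time: its face stands 5 to 19 mm before the block. That setting is not measured; the tray must find it by feel. It does not give.
- catch (a joint): Angle of the steel gravity catch on the rack's -y cheek, rad: 0 hanging on its rest, growing as it is lifted, free to 0.8; 0.17 to 0.2 while its tooth rides on the tray's flange. It falls by its own weight (0.14 kg). A tray sliding in lifts it, one sliding out jams against it. It drops behind the tray's rear edge 0 to 3 mm before point rack_shut is reached.
- catch_pivot (a point): Pivot of the catch's steel arm, which is 12 mm wide: at rack x = -84.5, y = -51 mm, 40 mm above the bench (its lug reaches 57 mm). From there the arm slopes down and inward along the rack to a tooth; the front edge of the tray's flange slides under the slope and lifts it (1 to 3 N).
- catch_tooth (a point): Lower inner corner of the catch's tooth, 62 mm inward of the pivot, 12 mm above the bench when down. With the catch down, the tray can be drawn back until the rear edge of its base meets the tooth: its origin is then 5 to 6 mm short of point rack_shut.
- test_tile_1: Blue glaze test tile, 59 x 39 x 9 mm, lying loose in the tray's +x half. Origin under its centre.
- test_tile_2: Orange glaze test tile, 61 x 43 x 9 mm, lying loose in the tray's -x half. Origin under its centre.
- test_bowl_a: Small pale-green bowl, 84 mm wide, 39 mm high. Bystander. Origin under its centre.
- bisque_cup: Unglazed clay cup, 72 mm wide, 77 mm high. Bystander. Origin under its centre.
- test_tile_3: Dark-green test tile, 57 x 34 x 9 mm, lying loose on the bench, not in the tray. Bystander. Origin under its centre.
- rib_wood: Oval wooden rib, 68 x 90 x 8 mm, lying flat. Bystander. Origin under its centre.
- trimmer: Trimming tool with a green handle, 186 x 34 x 15 mm, lying flat. Bystander. Origin under its centre.
- stain_jar: Small lidded jar, 62 mm wide, 68 mm high. Bystander. Origin under its centre.
Mind the look-alikes: they are no part of the job. Leave any purple or yellow look-alike of the test_tile_1 alone.

How it is judged:
On the way, in this order (a step that is already met when the one before it is completed fails the run):
1. the tray's front edge has lifted the catch, which rides on the tray (contact force between tray and catch above 0.15 N and value of joint catch above 0.1 rad), for 0.2 s.
2. the tray is pressed against the back stop (more than 3 N) and the catch has dropped behind it (contact force between tray and back_stop above 3 N and value of joint catch below 0.05 rad), for 0.1 s.
3. the tray is pulled back against the dropped catch (more than 3 N) and held by it (contact force between tray and catch above 3 N and value of joint catch below 0.05 rad and x of tray in the frame of rack above 0.06 m), for 0.1 s.
At the end, for the whole second after the job is handed in: The catch is down (under 0.05 rad) and the tray stands at rest on the rack floor between catch and back stop: its origin 60 to 87 mm along the rack's x (between catch and buffer), within 4 mm of the rack's centre line, under 12 mm high, within 0.04 rad of square; both tiles lie in it (value of joint catch below 0.05 rad and x of tray in the frame of rack between 0.06 and 0.087 m and y of tray in the frame of rack between -0.004 and 0.004 m and z of tray in the frame of rack below 0.012 m and angle between the x axis of tray and the x axis of rack, either way round below 0.04 rad and horizontal distance between each of test_tile_1, test_tile_2 and tray below 0.06 m and z of each of test_tile_1, test_tile_2 in the frame of tray below 0.02 m and linear speed of tray below 0.01 m/s); the robot touches nothing.
It fails at once if past the landing, the tray is forced against the rack (more than 25 N) (x of tray in the frame of rack above -0.17 m and contact force between tray and rack above 25 N).
It fails at once if the tray is pressed on the buffer or pulled on the catch with more than 15 N (contact force between tray and back_stop above 15 N or contact force between tray and catch above 15 N).
It fails at once if the gripper or arm touches the catch (contact force between any of the fingers, the arm and catch above 0.5 N).
It fails at once if the tray is tipped more than 0.3 rad (angle between tray's own z axis and vertical above 0.3 rad).
It fails at once if a bystander on the bench is moved more than 30 mm (distance of any of test_bowl_a, bisque_cup, test_tile_3, rib_wood, trimmer, stain_jar from where it was at the start of the episode above 0.03 m).
It also fails if it takes over 59 s, if anything falls off the work surface, if the arm or the gripper's body presses on something with over 40 N, if the wrist force passes 120 N, or if a joint passes its speed limit or range.

## Working session

There is one attempt and no reset: what is moved stays moved. The work goes in short steps, Python scripts to look and compute and a tool call to move; the robot and the scene stay as the last step left them, time stands still between calls to the robot, and variables do not carry over. Pictures are saved under pics/ and viewed, at most 10 in all, crops included, and the job is handed in when it is done.

Besides the shell and the picture viewer there is one more tool, called after "Call:" as name(argument=value, ...) on one line, values as JSON. carry_out: Moves the arm, as the interface text tells. Its arguments: {"type":"object","properties":{"rows":{"type":"array"},"jaw":{"type":"number"},"force":{"type":"number"}},"required":["rows"]}

```bash
mkdir -p pics; ls; cat > h.py <<'E'
import numpy as np, cv2
from scipy.spatial.transform import Rotation as Ro
from plant import robot
def save(n,im): cv2.imwrite('pics/'+n,im[:,:,::-1])
def ray(cam,px):
    m=robot.camera_model(cam)
    d=np.array([(px[0]-m['cx'])/m['fx'],(px[1]-m['cy'])/m['fy'],1.])
    if 'mount' in m:
        s=robot.read_state();M=np.array(m['mount']);R=Ro.from_rotvec(s['orientation']).as_matrix()
        return R@M[:3,3]+np.array(s['tool_pos']),R@M[:3,:3]@d
    R=np.array(m['R']);t=np.array(m['t'])
    return -R.T@t,R.T@d
def at(cam,px,z):
    o,d=ray(cam,px);return o+d*(z-o[2])/d[2]
def proj(cam,X):
    m=robot.camera_model(cam)
    if 'mount' in m:
        s=robot.read_state();M=np.array(m['mount']);R=Ro.from_rotvec(s['orientation']).as_matrix()
        c=M[:3,:3].T@(R.T@(np.array(X)-s['tool_pos'])-M[:3,3])
    else: c=np.array(m['R'])@X+m['t']
    return np.array([c[0]/c[2]*m['fx']+m['cx'],c[1]/c[2]*m['fy']+m['cy']])
E
python3 - <<'E'
from h import *
a=robot.read_camera('top');b=robot.read_camera('scene')
save('top.png',a);save('scene.png',b)
for n in ['tray','tray_bar','rack','back_stop','catch','test_tile_1','test_tile_2']:
  for c in ['top','scene']:
    for r in robot.outline_of(c,n)[:3]:
        p=r['pixels'];print(n,c,round(r['conf'],2),np.round(r['pixel']),p.sum(),np.round(at(c,r['pixel'],0.02),3), [np.round(x,1) for x in cv2.minAreaRect(np.argwhere(p)[:,::-1].astype(np.float32))])
s=robot.read_state();print(s['t'],s['opening'],s['orientation'],robot.grip_depth, s['force'])
print(robot.camera_model('wrist'),robot.camera_model('top'))
E
```

```text
pics
tray top 0.8 [458. 201.] 2272 [ 0.554 -0.416  0.02 ] [array([455.6, 199.4]), array([65.9, 42.9]), np.float64(13.7)]
tray scene 0.74 [402. 294.] 2430 [ 0.546 -0.425  0.02 ] [array([403.4, 294.5]), array([77.1, 46.9]), np.float64(56.7)]
tray_bar top 0.6 [456. 200.] 2299 [ 0.556 -0.41   0.02 ] [array([455.7, 199.6]), array([66.1, 42.8]), np.float64(13.6)]
tray_bar scene 0.81 [400. 293.] 2631 [ 0.545 -0.421  0.02 ] [array([404.3, 294.7]), array([77.4, 49.2]), np.float64(58.4)]
rack top 0.76 [253. 193.] 8985 [0.576 0.135 0.02 ] [array([251.7, 190.5]), array([151.4,  62.3]), np.float64(8.7)]
rack scene 0.71 [293. 196.] 3472 [0.561 0.103 0.02 ] [array([298. , 193.4]), array([90.7, 53.3]), np.float64(56.7)]
back_stop top 0.85 [182. 184.] 380 [0.601 0.331 0.02 ] [array([184.6, 182. ]), array([14.1, 40.7]), np.float64(16.9)]
back_stop scene 0.48 [278. 166.] 195 [0.624 0.332 0.02 ] [array([276.6, 167. ]), array([ 8.2, 27. ]), np.float64(83.3)]
catch top 0.53 [273. 174.] 110 [0.628 0.083 0.02 ] [array([273. , 174.6]), array([24.2,  5. ]), np.float64(6.3)]
catch scene 0.56 [313. 190.] 61 [0.
[... 1870 characters left out ...]
78811716, 'mount': array([[ 1.72253314e-04, -9.70714509e-01, -2.40235950e-01,
         6.55440440e-02],
       [ 9.99999853e-01,  4.38137289e-05,  5.39980243e-04,
        -1.42821832e-04],
       [-5.13641024e-04, -2.40236008e-01,  9.70714374e-01,
        -1.65610915e-01],
       [ 0.00000000e+00,  0.00000000e+00,  0.00000000e+00,
         1.00000000e+00]])} {'fx': 438.767745733813, 'fy': 438.767745733813, 'cx': 322.6447826150804, 'cy': 196.76961355273005, 'R': array([[-4.15939154e-04, -9.99580046e-01, -2.89751541e-02],
       [-9.95513022e-01,  3.15563670e-03, -9.45720124e-02],
       [ 9.46237316e-02,  2.88058070e-02, -9.95096264e-01]]), 't': array([-0.05243621,  0.56461174,  1.15465732])}
```

View pics/top.png

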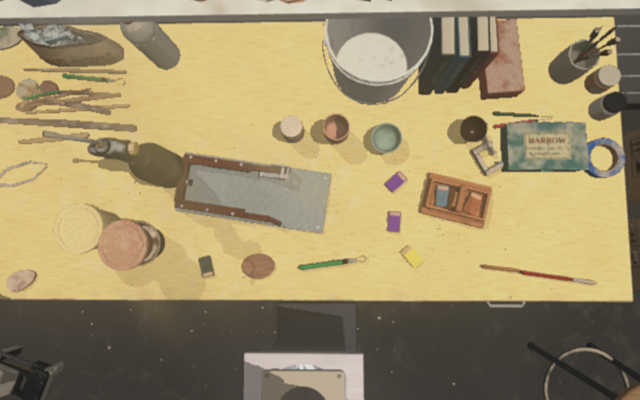

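View pics/scene.png

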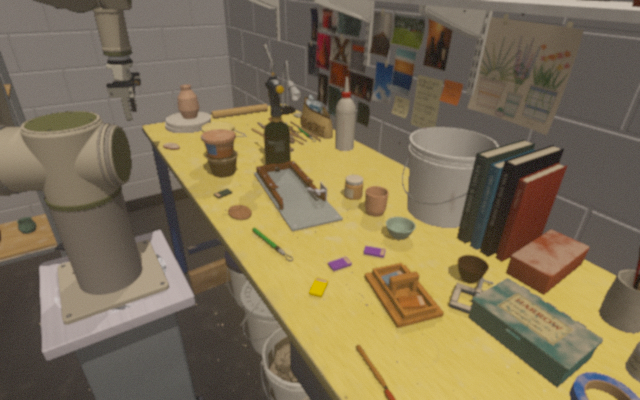

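```bash
cat >> h.py <<'E'
from scipy.optimize import minimize
def T(p,P):
    c,s=np.cos(p[2]),np.sin(p[2]);P=np.array(P)
    return np.c_[p[0]+c*P[:,0]-s*P[:,1],p[1]+s*P[:,0]+c*P[:,1],P[:,2]]
def box(x0,x1,y,z0,z1): return [(x,s*y,z) for x in(x0,x1) for s in(-1,1) for z in(z0,z1)]
TRAY=[box(-.086,.086,.057,0,.014),box(-.08,.08,.04,.014,.029),box(-.009,.009,.036,.042,.062)]
RACK=[box(-.214,.196,.083,0,.009),box(-.066,.196,.075,.009,.027)]
def sil(cam,p,M,k=4):
    im=np.zeros((400*k,640*k),np.uint8)
    for b in M:
        q=np.array([proj(cam,X) for X in T(p,b)])
        cv2.fillConvexPoly(im,cv2.convexHull(np.round((q+.5)*k).astype(np.int32)),255)
    return cv2.resize(im,(640,400),interpolation=cv2.INTER_AREA)/255.
def fit(masks,p0,M):
    f=lambda p:sum(np.abs(sil(c,p,M)-m).sum() for c,m in masks)/sum(m.sum() for c,m in masks)
    r=minimize(f,p0,method='Nelder-Mead',options=dict(initial_simplex=np.array(p0)+np.vstack([np.zeros(3),np.diag([.02,.02,.08])]),xatol=2e-4,fatol=1e-5,maxiter=150))
    return r.x,r.fun
E
python3 - <<'E'
from h import *
for n,M,p0 in [('tray',TRAY,[.555,-.41,1.35]),('rack',RACK,[.575,.13,1.45])]:
    m={c:robot.outline_of(c,n)[0]['pixels'] for c in ('top','scene')}
    for cs in (['top'],['scene'],['top','scene']):
        p,e=fit([(c,m[c]) for c in cs],p0,M);print(n,cs,np.round(p,4),round(e,3))
for n in ['bisque_cup','test_bowl_a','stain_jar','trimmer','rib_wood','test_tile_3']:
    for r in robot.outline_of('top',n)[:2]: print(n,round(r['conf'],2),np.round(r['pixel']),np.round(at('top',r['pixel'],.03),3))
print('bottle',at('top',(155,163),.1),at('top',(185,165),.02))
a=cv2.imread('pics/top.png')
c1=cv2.resize(a[155:245,375:505],None,fx=6,fy=6)[:290,:780] if 0 else cv2.resize(a[165:235,380:500],(514,300),interpolation=cv2.INTER_CUBIC)
c2=cv2.resize(a[135:245,140:345],(559,300),interpolation=cv2.INTER_CUBIC)
o=np.zeros((600,560,3),np.uint8);o[:300,:514]=c1;o[300:,:559]=c2;cv2.imwrite('pics/c1.png',o)
E
```

```text
tray ['top'] [ 0.5584 -0.4117  1.3188] 0.253Traceback (most recent call last):
  File "<stdin>", line 5, in <module>
  File "h.py", line 37, in fit
    r=minimize(f,p0,method='Nelder-Mead',options=dict(initial_simplex=np.array(p0)+np.vstack([np.zeros(3),np.diag([.02,.02,.08])]),xatol=2e-4,fatol=1e-5,maxiter=150))
    res = _minimize_neldermead(fun, x0, args, callback, bounds=bounds,
                               **options)
    fxr = func(xr)
    fx = function(np.copy(x), *(wrapper_args + args))
  File "h.py", line 36, in <lambda>
    f=lambda p:sum(np.abs(sil(c,p,M)-m).sum() for c,m in masks)/sum(m.sum() for c,m in masks)
               ~~~^^^^^^^^^^^^^^^^^^^^^^^^^^^^^^^^^^^^^^^^^^^^^
  File "h.py", line 36, in <genexpr>
    f=lambda p:sum(np.abs(sil(c,p,M)-m).sum() for c,m in masks)/sum(m.sum() for c,m in masks)
                          ~~~^^^^^^^
  File "h.py", line 32, in sil
    q=np.array([proj(cam,X) for X in T(p,b)])
                ~~~~^^^^^^^
  File "h.py", line 16, in proj
    m=robot.camera_model(cam)
ValueError: time passes only in moves, steps and waits
```

```bash
cat > patch.py <<'E'
s=open('h.py').read()
s=s.replace("robot.camera_model(cam)","CM(cam)").replace("s=robot.read_state()","s=ST()")
s=s.replace("def save","import functools\nCM=functools.cache(robot.camera_model)\nST=functools.cache(robot.read_state)\ndef save",1)
open('h.py','w').write(s)
E
python3 patch.py
python3 - <<'E'
from h import *
for n,M,p0 in [('tray',TRAY,[.555,-.41,1.35]),('rack',RACK,[.575,.13,1.45])]:
    m={c:robot.outline_of(c,n)[0]['pixels'] for c in ('top','scene')}
    for cs in (['top'],['scene']):
        p,e=fit([(c,m[c]) for c in cs],p0,M);print(n,cs,np.round(p,4),round(e,3))
for n in ['bisque_cup','test_bowl_a','stain_jar']:
    for r in robot.outline_of('top',n)[:2]: print(n,round(r['conf'],2),np.round(r['pixel']),np.round(at('top',r['pixel'],.03),3))
print('bottle',at('top',(155,163),.1),at('top',(185,165),.02))
a=cv2.imread('pics/top.png')
o=np.zeros((600,560,3),np.uint8);o[:300,:514]=cv2.resize(a[165:235,380:500],(514,300),interpolation=cv2.INTER_CUBIC);o[300:,:559]=cv2.resize(a[135:245,140:345],(559,300),interpolation=cv2.INTER_CUBIC);cv2.imwrite('pics/c1.png',o)
s=robot.read_state();print(s['t'],s['tool_pos'],s['orientation'])
R=Ro.from_rotvec(s['orientation']).as_matrix();print(R@[0,1,0], R.T@(np.array([.558,-.411,.22])-s['tool_pos']))
E
```

```text
tray ['top'] [ 0.5584 -0.4117  1.3188] 0.253
tray ['scene'] [ 0.559  -0.4129  1.3169] 0.274
rack ['top'] [0.5831 0.1488 1.4157] 0.025
rack ['scene'] [0.5855 0.1522 1.4127] 0.048
bisque_cup 0.71 [338. 127.] [ 0.755 -0.095  0.03 ]
test_bowl_a 0.73 [388. 140.] [ 0.716 -0.229  0.03 ]
stain_jar 0.64 [294. 130.] [0.747 0.024 0.03 ]
bottle [0.6459824  0.37519115 0.1       ] [0.65400363 0.32518234 0.02      ]
1.25 [0.19201968 0.56845368 0.21863615] [ 5.09424246e-01  3.09999958e+00 -3.80127296e-05]
[ 3.20018902e-01  9.47411158e-01 -2.14558419e-05] [-0.66017755 -0.81082476 -0.00133413]
```

View pics/c1.png

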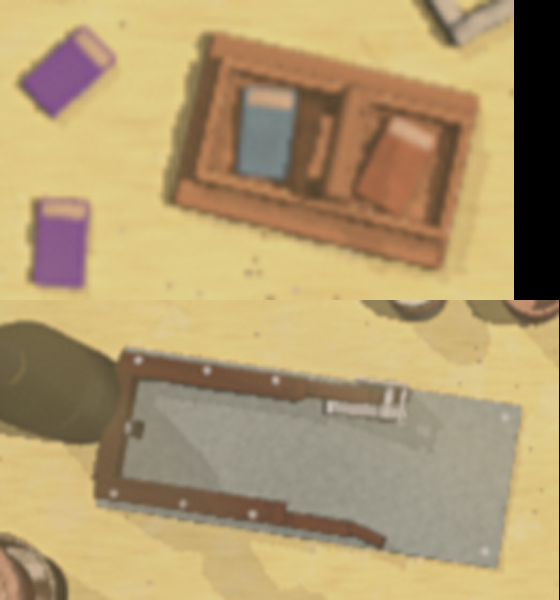

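Top picture: tray with blue and orange tiles at (458,201). Look-alike tiles are purple at (396,181) and (393,221) and yellow at (411,256), all outside the tray, so I chose the tray. In the rack crop the catch is on the upper cheek, px (273,174), and a dark bottle stands at the rack's inner end, near (160,165).

Call:
carry_out(rows=[[-0.66,-0.81,0.02,0,0,-4.2],[-0.66,-0.81,0.02,0,0,-4.2],[-0.66,-0.81,0.02,0,0,-4.2],[-0.66,-0.81,0.02,0,0,-4.2],[-0.66,-0.81,0.02,0,0,-4.2],[-0.66,-0.81,0.02,0,0,-4.2],[-0.66,-0.81,0.02,0,0,-4.2],[-0.66,-0.81,0.02,0,0,-4.2],[-0.66,-0.81,0.02,0,0,-4.2],[-0.66,-0.81,0.02,0,0,-4.2],[-0.66,-0.81,0.02,0,0,-4.2],[-0.66,-0.81,0.02,0,0,-4.2]])

```text
t: 2.75
tool_pos: [0.4553, -0.1362, 0.2046]
orientation: [0.396, 3.115, -0.0]
force: [0.4, 0.7, 0.8]
opening: 0.0929
gripper_force: 0.0
```

```bash
cat >> h.py <<'E'
def goto(x,y,z,yaw):
    "shift and turn (deg) in tool axes to TCP (x,y,z), tool down, tool y at angle yaw"
    s=robot.read_state();R=Ro.from_rotvec(s['orientation']).as_matrix()
    yv=np.array([np.cos(yaw),np.sin(yaw),0]);zv=np.array([0,0,-1.]);xv=np.cross(yv,zv)
    G=np.c_[xv,yv,zv]
    print('t',round(s['t'],2),'pos',np.round(s['tool_pos'],4),'q',np.round(s['q'],2),'F',np.round(s['force'],2),'open',round(s['opening'],4))
    print('move',np.round(R.T@(np.array([x,y,z])-s['tool_pos']),4),np.round(np.degrees(Ro.from_matrix(R.T@G).as_rotvec()),2))
E
python3 -c "
from h import *
goto(.5587,-.412,.2,1.318)"
```

```text
t 2.75 pos [ 0.4553 -0.1362  0.2046] q [-0.4  -0.21  1.84  0.    1.51 -1.72] F [0.41 0.68 0.82] open 0.0929
move [-0.1692 -0.2411  0.0048] [ 0.    0.07 -0.01]
```

Call:
carry_out(rows=[[-0.165,-0.235,0.02,0,0,0],[-0.165,-0.235,0.02,0,0,0],[-0.165,-0.235,0.02,0,0,0],[-0.165,-0.235,0.02,0,0,0],[-0.165,-0.235,0.02,0,0,0],[-0.165,-0.235,0.02,0,0,0],[-0.165,-0.235,0.02,0,0,0],[-0.165,-0.235,0.02,0,0,0]])

```text
t: 3.75
tool_pos: [0.556, -0.4016, 0.185]
orientation: [0.394, 3.116, -0.0]
force: [-0.3, 0.2, 0.8]
opening: 0.0932
gripper_force: 0.0
```

```bash
python3 - <<'E'
from h import *
s=robot.read_state()
w=robot.read_camera('wrist');sc=robot.read_camera('scene')
m=robot.outline_of('wrist','tray')
m=[cv2.morphologyEx(r['pixels'].astype(np.uint8),cv2.MORPH_CLOSE,np.ones((45,45))) for r in m]
print([x.sum() for x in m])
p,e=fit([('wrist',m[0])],[.5587,-.412,1.318],TRAY);print(p,e)
for b in TRAY:
    for q in T(p,b): cv2.circle(w,tuple(int(v) for v in np.round(proj('wrist',q))),3,(0,255,0),-1)
# gripper body box at final pose, in the original scene picture
o=cv2.imread('pics/scene.png')
o=sc[:,:,::-1].copy()
rk=[.5845,.150,1.4145]
for x in (.069,.083):
    for z in(.126,.22):
        q=np.array([proj('scene',X) for X in T(rk,[(x-.094,-.0375,z),(x+.094,-.0375,z),(x+.094,.0375,z),(x-.094,.0375,z)])])
        cv2.polylines(o,[np.round(q).astype(np.int32)],True,(0,0,255) if z<.2 else (255,0,0))
for b in RACK:
    for q in T(rk,b): cv2.circle(o,tuple(int(v) for v in np.round(proj('scene',q))),1,(0,255,0),-1)
out=np.zeros((600,800,3),np.uint8);out[:300,:480]=cv2.resize(w[:,:,::-1],(480,300));out[:,480:800]=cv2.resize(o[50:250,225:332],(320,600),interpolation=cv2.INTER_CUBIC)
out[300:,:480]=cv2.resize(sc[:,:,::-1],(480,300))
cv2.imwrite('pics/w1.png',out)
goto(p[0],p[1],.3,p[2])
E
```

```text
[np.uint64(18251)]
[ 0.55795081 -0.41325394  1.32000056] 0.027501474536447638
t 3.9 pos [ 0.556  -0.4019  0.1851] q [-0.7   0.38  1.26  0.    1.5  -2.02] F [0.16 0.16 0.2 ] open 0.0928
move [-0.0048 -0.0106 -0.1149] [-0.02  0.05 -0.04]
```

View pics/w1.png

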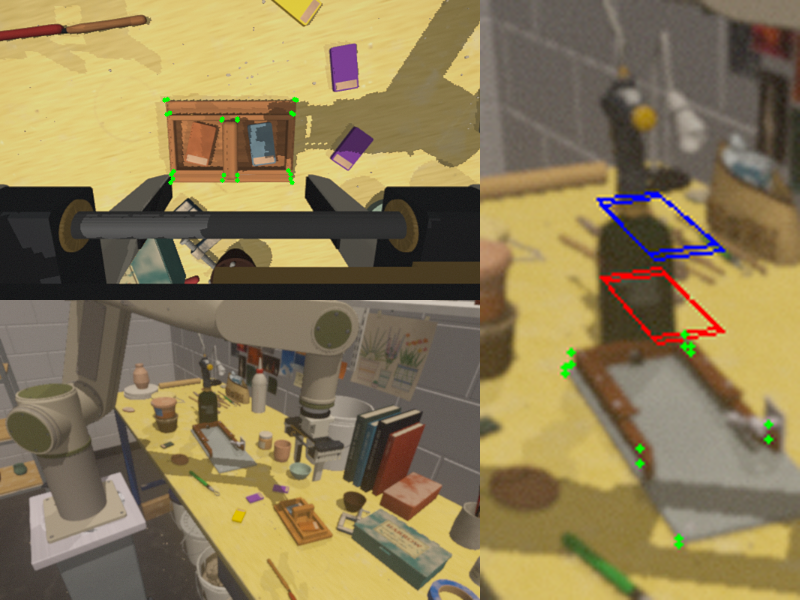

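Wrist view: the tray model fits well, with the bar at (230,145) in the panel. The bottle stands behind the rack's end, beyond where the gripper body will reach.

Call:
carry_out(rows=[[-0.005,-0.011,0.04,0,0,0],[-0.005,-0.011,0.09,0,0,0],[-0.005,-0.011,0.13,0,0,0],[-0.005,-0.011,0.149,0,0,0],[-0.005,-0.011,0.149,0,0,0]], jaw=0)

```text
t: 4.53
tool_pos: [0.5572, -0.4137, 0.0342]
orientation: [-0.395, -3.115, -0.002]
force: [0.6, 0.3, -0.3]
opening: 0.0929
gripper_force: 0.0
```

Call:
carry_out(rows=[[0,0,0,0,0,0],[0,0,0,0,0,0],[0,0,0,0,0,0],[0,0,0,0,0,0],[0,0,0,0,0,0],[0,0,0,0,0,0],[0,0,0,0,0,0],[0,0,0,0,0,0]], jaw=255, force=30)

```text
t: 5.52
tool_pos: [0.5579, -0.4143, 0.0352]
orientation: [-0.396, -3.117, -0.001]
force: [-0.1, 0.5, 1.6]
opening: 0.018
gripper_force: 26.3
```

```bash
python3 -c "
from h import *
goto(.558,-.413,.12,1.32)"
```

```text
t 5.53 pos [ 0.5579 -0.4143  0.0352] q [-0.71  0.52  1.35  0.    1.27 -2.03] F [-0.06  0.48  1.57] open 0.018
move [ 0.0002  0.0013 -0.0848] [ 0.03 -0.01 -0.1 ]
```

Call:
carry_out(rows=[[0,0,-0.02,0,0,0],[0,0,-0.05,0,0,0],[0,0,-0.08,0,0,0],[0,0,-0.095,0,0,0],[0,0,-0.1,0,0,0],[0,0,-0.1,0,0,0]])

```text
t: 6.28
tool_pos: [0.5575, -0.4143, 0.1345]
orientation: [-0.395, -3.116, -0.001]
force: [0.7, -0.4, -5.2]
opening: 0.018
gripper_force: 30.0
```

```bash
python3 - <<'E'
from h import *
rk=[.5845,.150,1.4145]
g=T(rk,[(-.194,0,0)])[0]
goto(g[0],g[1],.135,rk[2])
s=robot.read_state();print(s['gripper_force'],s['wrist_torque'])
E
```

```text
t 6.28 pos [ 0.5575 -0.4143  0.1345] q [-0.71  0.43  1.28 -0.    1.43 -2.03] F [ 0.66 -0.39 -5.21] open 0.018
move [ 9.62e-02  3.60e-01 -2.00e-04] [ 0.03 -0.05 -5.51]
29.99884843826294 [ 0.03885278  0.05021444 -0.05157317]
```

Call:
carry_out(rows=[[0.005,0.02,0,0,0,-0.5],[0.013,0.055,0,0,0,-1],[0.026,0.1,0,0,0,-1.7],[0.04,0.15,0,0,0,-2.4],[0.053,0.2,0,0,0,-3.1],[0.066,0.25,0,0,0,-3.8],[0.078,0.295,0,0,0,-4.5],[0.088,0.33,0,0,0,-5],[0.094,0.352,0,0,0,-5.4],[0.096,0.36,0,0,0,-5.5],[0.096,0.36,0,0,0,-5.5]])

```text
t: 7.65
tool_pos: [0.5544, -0.042, 0.1345]
orientation: [-0.245, -3.131, 0.0]
force: [-0.3, -0.3, -4.0]
opening: 0.018
gripper_force: 30.0
```

```bash
python3 - <<'E'
from h import *
s=robot.read_state()
w=robot.read_camera('wrist');r=robot.outline_of('wrist','rack');save('w2.png',w)
rk=[.5845,.150,1.4145]
for cam in ['top']:
    t=robot.read_camera('top'); m=robot.outline_of('top','rack'); print(m[0]['pixels'].sum())
    tm=robot.outline_of('top','tray');
    z=s['tool_pos'][2]-.035
    M=[[(a,b,c+z) for a,b,c in q] for q in TRAY]
    mm=cv2.morphologyEx(tm[0]['pixels'].astype(np.uint8),cv2.MORPH_CLOSE,np.ones((15,15)));print('traypx',mm.sum())
for r_ in r[:2]: print(r_['conf'],r_['pixels'].sum())
w2=w.copy()
for b in RACK+[[(-.1,.0675,.027),(-.066,.0585,.027),(-.1,-.0675,.027),(-.066,-.0585,.027),(-.0845,-.051,.04),(-.0225,-.051,.012),(.174,.075,.033)]]:
    for q in T(rk,b): cv2.circle(w2,tuple(int(v) for v in np.round(proj('wrist',q))),2,(0,255,0),-1)
cv2.imwrite('pics/w2o.png',w2[:,:,::-1])
goto(*T(rk,[(-.194,0,0)])[0][:2],.05,rk[2])
E
```

```text
5215
traypx 810
0.65 36753
t 7.9 pos [ 0.5548 -0.0429  0.1352] q [-0.17  0.07  1.71 -0.    1.36 -1.58] F [ 0.39 -0.03 -4.  ] open 0.0178
move [0.0007 0.0012 0.0852] [-0.01 -0.   -0.08]
```

View pics/w2o.png

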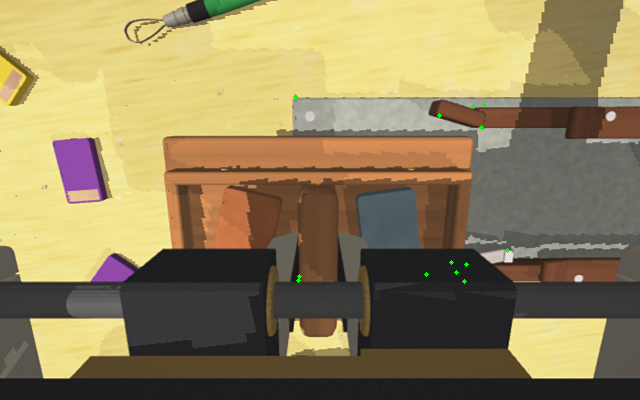

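Wrist view: the projected rack points match the rack corner at (293,98) and the flare and cheek at (437,112) and (483,127) to about 1–2 px. The tray is held level and parallel to the cheeks, with both tiles in it.

```bash
python3 - <<'E'
from h import *
s=robot.read_state();R=Ro.from_rotvec(s['orientation']).as_matrix()
p=[*s['tool_pos'][:2],np.arctan2(R[1,1],R[0,1])];z=s['tool_pos'][2]-.035
for P in [(-.086,.057,.014),(.086,.057,.014),(-.08,.04,.029),(.08,.04,.029)]:
    P=(P[0],P[1],P[2]+z);print(P,proj('wrist',T(p,[P])[0]),proj('wrist',T(p,[(P[0],P[1]+.001,P[2])])[0]))
rk=[.5845,.150,1.4145]
c,sn=np.cos(rk[2]),np.sin(rk[2]);d=np.array(p[:2])-rk[:2];print('in rack',c*d[0]+sn*d[1],-sn*d[0]+c*d[1],p[2]-rk[2])
g=cv2.imread('pics/w2.png',0).astype(int)
print(list(zip(range(126,150),g[126:150,200])));print([ (i,g[i,200]) for i in range(164,184)]);print([(i,g[155,i]) for i in range(158,172)],[(i,g[155,i]) for i in range(465,480)])
E
```

```text
(-0.086, 0.057, np.float64(0.11418234357767094)) [159.49317661 135.29488929] [159.28559023 133.41401867]
(0.086, 0.057, np.float64(0.11418234357767094)) [476.62771292 135.34659918] [476.83651535 133.46632255]
(-0.08, 0.04, np.float64(0.12918234357767094)) [161.62803266 170.53520306] [161.41081195 168.58918233]
(0.08, 0.04, np.float64(0.12918234357767094)) [474.53025191 170.57651014] [474.74881624 168.63108404]
in rack -0.19519564329053 -0.0007415770908489848 -0.0014433896137244773
[(126, np.int64(208)), (127, np.int64(209)), (128, np.int64(209)), (129, np.int64(209)), (130, np.int64(209)), (131, np.int64(209)), (132, np.int64(210)), (133, np.int64(213)), (134, np.int64(217)), (135, np.int64(192)), (136, np.int64(99)), (137, np.int64(95)), (138, np.int64(127)), (139, np.int64(136)), (140, np.int64(140)), (141, np.int64(147)), (142, np.int64(146)), (143, np.int64(149)), (144, np.int64(148)), (145, np.int64(147)), (146, np.int64(145)), (147, np.int64(143)), (148, np.int64(143)), (149, np.int64(142))]
[(164, np.int64(144)), (165, np.int64(144)), (166, np.int64(140)), (167, np.int64(93)),
[... 288 characters left out ...]
 np.int64(140)), (182, np.int64(142)), (183, np.int64(127))]
[(158, np.int64(210)), (159, np.int64(208)), (160, np.int64(208)), (161, np.int64(210)), (162, np.int64(211)), (163, np.int64(197)), (164, np.int64(148)), (165, np.int64(116)), (166, np.int64(121)), (167, np.int64(122)), (168, np.int64(123)), (169, np.int64(125)), (170, np.int64(130)), (171, np.int64(134))] [(465, np.int64(154)), (466, np.int64(154)), (467, np.int64(154)), (468, np.int64(155)), (469, np.int64(152)), (470, np.int64(139)), (471, np.int64(122)), (472, np.int64(110)), (473, np.int64(104)), (474, np.int64(108)), (475, np.int64(109)), (476, np.int64(108)), (477, np.int64(107)), (478, np.int64(109)), (479, np.int64(107))]
```

Call:
carry_out(rows=[[0,0,0.02,0,0,0],[0.001,0,0.05,0,0,0],[0.001,0,0.072,0,0,0],[0.001,0,0.082,0,0,0],[0.001,0,0.086,0,0,0],[0.001,0,0.086,0,0,0]])

```text
t: 8.65
tool_pos: [0.5542, -0.042, 0.0496]
orientation: [0.246, 3.131, -0.0]
force: [-1.1, -0.8, -3.5]
opening: 0.0178
gripper_force: 30.0
```

Call:
carry_out(rows=[[0,0,0.003,0,0,0],[0,0,0.005,0,0,0],[0,0,0.005,0,0,0]], force=15)

```text
t: 9.02
tool_pos: [0.5539, -0.0418, 0.0443]
orientation: [0.245, 3.132, -0.0]
force: [0.1, -0.7, -5.3]
opening: 0.0182
gripper_force: 15.0
```

Call:
carry_out(rows=[[0,0,0.001,0,0,0],[0,0,0.001,0,0,0]])

```text
t: 9.28
tool_pos: [0.5541, -0.0419, 0.0441]
orientation: [0.246, 3.132, -0.0]
force: [-5.1, 0.9, 5.0]
opening: 0.0181
gripper_force: 15.0
```

```bash
cat >> h.py <<'E'
RK=[.5845,.150,1.4145]
def st():
    s=robot.read_state();c,sn=np.cos(RK[2]),np.sin(RK[2])
    R=Ro.from_rotvec(s['orientation']).as_matrix()
    d=np.array(s['tool_pos'][:2])-RK[:2];F=s['force']
    print('t',round(s['t'],2),'rack xy',np.round([c*d[0]+sn*d[1],-sn*d[0]+c*d[1]],4),'z',round(s['tool_pos'][2],4),'Frack',np.round([c*F[0]+sn*F[1],-sn*F[0]+c*F[1],F[2]],2),'tq',np.round(s['wrist_torque'],2),'dyaw',round(np.arctan2(R[1,1],R[0,1])-RK[2],4),'grip',round(s['gripper_force'],1),round(s['opening'],4))
E
python3 -c "
from h import *
st()"
```

```text
t 9.28 rack xy [-0.1943  0.0002] z 0.0441 Frack [0.09 5.18 4.96] tq [0.13 0.84 0.01] dyaw -0.0002 grip 15.0 0.0181
```

Call:
carry_out(rows=[[0,0,-0.0007,0,0,0],[0,0,-0.0007,0,0,0]])

```text
t: 9.52
tool_pos: [0.5541, -0.0419, 0.0441]
orientation: [0.245, 3.131, -0.0]
force: [-1.1, 0.6, 0.6]
opening: 0.0179
gripper_force: 15.0
```

```bash
python3 -c "
from h import *
st()"
```

```text
t 9.53 rack xy [-0.1943  0.0002] z 0.0441 Frack [0.44 1.21 0.62] tq [0.1  0.27 0.05] dyaw -0.0002 grip 15.0 0.0179
```

Call:
carry_out(rows=[[0,0.004,0,0,0,0],[0,0.009,0,0,0,0],[0,0.014,0,0,0,0],[0,0.019,0,0,0,0],[0,0.024,0,0,0,0],[0,0.029,0,0,0,0],[0,0.034,0,0,0,0],[0,0.039,0,0,0,0],[0,0.044,0,0,0,0],[0,0.049,0,0,0,0]])

```text
t: 10.78
tool_pos: [0.5617, 0.0068, 0.0441]
orientation: [0.246, 3.132, -0.0]
force: [-0.4, -3.6, 2.1]
opening: 0.0179
gripper_force: 15.0
```

```bash
python3 -c "
from h import *
st()"
```

```text
t 10.78 rack xy [-0.145   0.0003] z 0.0441 Frack [-3.57 -0.17  2.12] tq [-0.62  0.11  0.01] dyaw -0.0002 grip 15.0 0.0179
```

Call:
carry_out(rows=[[0,0.005,0,0,0,0],[0,0.01,0,0,0,0],[0,0.015,0,0,0,0],[0,0.02,0,0,0,0],[0,0.025,0,0,0,0],[0,0.03,0,0,0,0],[0,0.035,0,0,0,0],[0,0.04,0,0,0,0],[0,0.045,0,0,0,0],[0,0.05,0,0,0,0]])

```text
t: 12.02
tool_pos: [0.5694, 0.0561, 0.0441]
orientation: [0.246, 3.132, -0.0]
force: [0.0, -5.3, 3.6]
opening: 0.0178
gripper_force: 15.0
```

```bash
python3 - <<'E'
from h import *
st()
w=robot.read_camera('scene');s=w[150:260,240:400]
w=robot.read_camera('wrist')
o=np.zeros((600,640,3),np.uint8);o[:400]=w[:,:,::-1];o[400:,:291]=cv2.resize(s[:,:,::-1],(291,200),interpolation=cv2.INTER_CUBIC);cv2.imwrite('pics/s3.png',o)
E
```

```text
t 12.03 rack xy [-0.0951  0.0003] z 0.0441 Frack [-5.23 -0.83  3.63] tq [-0.8   0.18  0.01] dyaw -0.0003 grip 15.0 0.0178
```

View pics/s3.png

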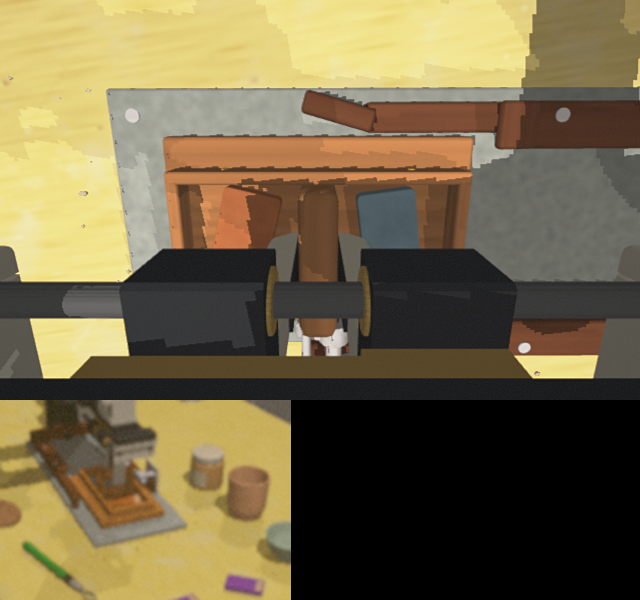

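The tray is between the cheeks with the gap to the +y cheek showing at row ~134. The catch lug is visible at (325,345), clear of the fingers.

Call:
carry_out(rows=[[0,0.005,-0.0003,0,0,0],[0,0.01,-0.0003,0,0,0],[0,0.015,-0.0003,0,0,0],[0,0.02,-0.0003,0,0,0],[0,0.025,-0.0003,0,0,0],[0,0.03,-0.0003,0,0,0],[0,0.035,-0.0003,0,0,0],[0,0.04,-0.0003,0,0,0],[0,0.045,-0.0003,0,0,0],[0,0.05,-0.0003,0,0,0]])

```text
t: 13.38
tool_pos: [0.577, 0.1057, 0.0441]
orientation: [-0.245, -3.132, -0.0]
force: [-0.1, -4.2, -1.0]
opening: 0.0179
gripper_force: 15.0
```

```bash
python3 -c "
from h import *
st()"
```

```text
t 13.38 rack xy [-0.0449  0.0005] z 0.0441 Frack [-4.17 -0.52 -1.03] tq [-0.47  0.02 -0.03] dyaw -0.0001 grip 15.0 0.0179
```

Call:
carry_out(rows=[[0,0.005,0,0,0,0],[0,0.01,0,0,0,0],[0,0.015,0,0,0,0],[0,0.02,0,0,0,0],[0,0.025,0,0,0,0],[0,0.03,0,0,0,0],[0,0.035,0,0,0,0],[0,0.04,0,0,0,0],[0,0.045,0,0,0,0],[0,0.05,0,0,0,0]])

```text
t: 14.62
tool_pos: [0.5848, 0.1551, 0.0442]
orientation: [-0.246, -3.132, -0.0]
force: [0.3, -1.9, -2.3]
opening: 0.018
gripper_force: 15.0
```

```bash
python3 -c "
from h import *
st()"
```

```text
t 14.62 rack xy [0.0051 0.0005] z 0.0442 Frack [-1.87 -0.62 -2.29] tq [-0.27 -0.01 -0.07] dyaw -0.0002 grip 15.0 0.018
```

Call:
carry_out(rows=[[0,0.005,0,0,0,0],[0,0.01,0,0,0,0],[0,0.015,0,0,0,0],[0,0.02,0,0,0,0],[0,0.025,0,0,0,0],[0,0.03,0,0,0,0],[0,0.035,0,0,0,0],[0,0.04,0,0,0,0],[0,0.045,0,0,0,0]])

```text
t: 15.75
tool_pos: [0.5918, 0.1995, 0.0442]
orientation: [-0.246, -3.132, -0.0]
force: [-0.2, -0.7, -4.8]
opening: 0.018
gripper_force: 15.0
```

```bash
python3 -c "
from h import *
st()"
```

```text
t 15.75 rack xy [0.0501 0.0005] z 0.0442 Frack [-0.67  0.05 -4.82] tq [-0.07  0.01 -0.08] dyaw -0.0002 grip 15.0 0.018
```

Call:
carry_out(rows=[[0,0.002,0.0003,0,0,0],[0,0.005,0.0003,0,0,0],[0,0.008,0.0003,0,0,0],[0,0.011,0.0003,0,0,0],[0,0.014,0.0003,0,0,0],[0,0.016,0.0003,0,0,0],[0,0.017,0.0003,0,0,0]])

```text
t: 16.62
tool_pos: [0.5947, 0.2161, 0.0442]
orientation: [0.245, 3.132, 0.0]
force: [0.4, -1.9, 0.6]
opening: 0.0179
gripper_force: 15.0
```

```bash
python3 -c "
from h import *
st()"
```

```text
t 16.62 rack xy [0.0669 0.0002] z 0.0442 Frack [-1.81 -0.72  0.6 ] tq [-0.33  0.05  0.  ] dyaw -0.0001 grip 15.0 0.0179
```

Call:
carry_out(rows=[[0,0.0005,0,0,0,0],[0,0.001,0,0,0,0]])

```text
t: 16.88
tool_pos: [0.5948, 0.2169, 0.0442]
orientation: [0.246, 3.132, -0.0]
force: [-0.5, -3.4, 1.6]
opening: 0.0178
gripper_force: 15.0
```

Call:
carry_out(rows=[[0,0.0005,0,0,0,0],[0,0.001,0,0,0,0]])

```text
t: 17.12
tool_pos: [0.595, 0.2179, 0.0441]
orientation: [0.246, 3.132, -0.0]
force: [0.1, -3.7, 1.2]
opening: 0.018
gripper_force: 15.0
```

Call:
carry_out(rows=[[0,0.0005,0,0,0,0],[0,0.001,0,0,0,0]])

```text
t: 17.38
tool_pos: [0.5951, 0.2189, 0.0442]
orientation: [0.246, 3.132, -0.0]
force: [-0.7, -3.5, 2.5]
opening: 0.0179
gripper_force: 15.0
```

Call:
carry_out(rows=[[0,0.0005,0,0,0,0],[0,0.001,0,0,0,0]])

```text
t: 17.62
tool_pos: [0.5953, 0.2199, 0.0442]
orientation: [0.246, 3.132, -0.0]
force: [-0.1, -4.2, 3.7]
opening: 0.0176
gripper_force: 15.0
```

Call:
carry_out(rows=[[0,0.0005,-0.0002,0,0,0],[0,0.001,-0.0002,0,0,0]])

```text
t: 17.88
tool_pos: [0.5953, 0.221, 0.0441]
orientation: [-0.246, -3.132, -0.0]
force: [-1.2, -3.5, 2.4]
opening: 0.0182
gripper_force: 15.0
```

Call:
carry_out(rows=[[0,0.0005,0,0,0,0],[0,0.001,0,0,0,0]])

```text
t: 18.12
tool_pos: [0.5954, 0.2216, 0.0442]
orientation: [-0.246, -3.132, 0.001]
force: [-1.4, -5.7, 3.8]
opening: 0.0178
gripper_force: 15.0
```

Call:
carry_out(rows=[[0,0.0004,0,0,0,0],[0,0.0004,0,0,0,0]])

```text
t: 18.38
tool_pos: [0.5954, 0.2216, 0.0441]
orientation: [-0.246, -3.131, 0.002]
force: [-1.3, -7.6, 3.5]
opening: 0.018
gripper_force: 15.0
```

```bash
python3 -c "
from h import *
st()"
```

```text
t 18.38 rack xy [0.0724 0.0004] z 0.0441 Frack [-7.76  0.1   3.54] tq [-0.98  0.25 -0.02] dyaw -0.0004 grip 15.0 0.018
```

Call:
carry_out(rows=[[0,0.0003,0,0,0,0],[0,0.0003,0,0,0,0],[0,0.0003,0,0,0,0]])

```text
t: 18.75
tool_pos: [0.5954, 0.2216, 0.0442]
orientation: [-0.246, -3.131, 0.002]
force: [-1.6, -8.5, 4.8]
opening: 0.0184
gripper_force: 15.0
```

```bash
python3 - <<'E'
from h import *
st()
w=robot.read_camera('wrist');t=robot.read_camera('top')
o=np.zeros((600,640,3),np.uint8);o[:400]=w[:,:,::-1];o[400:,:373]=cv2.resize(t[135:245,140:345][:,:,::-1],(373,200),interpolation=cv2.INTER_CUBIC);cv2.imwrite('pics/s4.png',o)
E
```

```text
t 18.75 rack xy [0.0725 0.0004] z 0.0442 Frack [-8.65  0.23  4.81] tq [-1.21  0.28  0.01] dyaw -0.0005 grip 15.0 0.0184
```

View pics/s4.png

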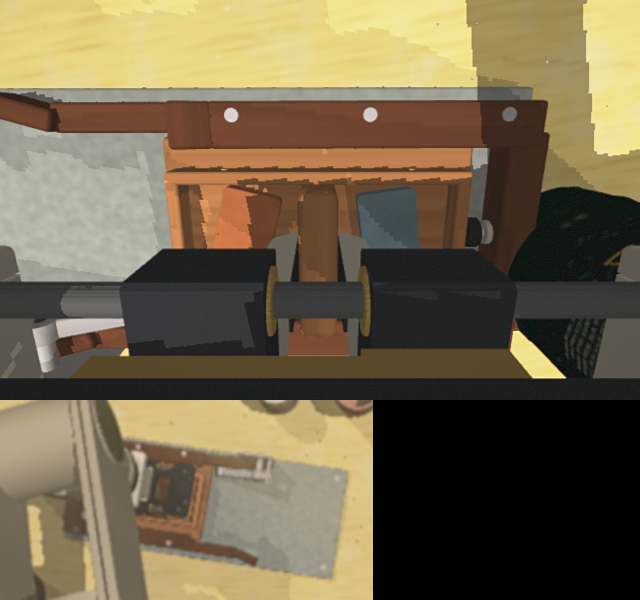

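The picture shows the black buffer at (478,232) touching the tray's front, and both tiles in place. One small extra push for margin.

Call:
carry_out(rows=[[0,0.0003,-0.0002,0,0,0],[0,0.0003,-0.0003,0,0,0],[0,0.0003,-0.0003,0,0,0]])

```text
t: 19.23
tool_pos: [0.5954, 0.2216, 0.0442]
orientation: [-0.246, -3.131, 0.003]
force: [-1.7, -9.1, 3.7]
opening: 0.0181
gripper_force: 15.0
```

```bash
python3 -c "
from h import *
st()"
```

```text
t 19.23 rack xy [0.0724 0.0004] z 0.0442 Frack [-9.28  0.23  3.66] tq [-1.32  0.13  0.01] dyaw -0.0006 grip 15.0 0.0181
```

Call:
carry_out(rows=[[0,-0.001,0,0,0,0],[0,-0.002,0,0,0,0],[0,-0.003,0,0,0,0],[0,-0.004,0,0,0,0],[0,-0.005,0,0,0,0]])

```text
t: 19.85
tool_pos: [0.5945, 0.2181, 0.0442]
orientation: [-0.245, -3.131, 0.0]
force: [-0.0, 0.8, -2.2]
opening: 0.0181
gripper_force: 15.0
```

Call:
carry_out(rows=[[0,-0.0005,0,0,0,0],[0,-0.001,0,0,0,0]])

```text
t: 20.1
tool_pos: [0.5944, 0.2168, 0.0441]
orientation: [-0.246, -3.131, 0.0]
force: [0.6, -0.3, -4.1]
opening: 0.0177
gripper_force: 15.0
```

Call:
carry_out(rows=[[0,-0.0005,0,0,0,0],[0,-0.001,0,0,0,0]])

```text
t: 20.35
tool_pos: [0.5943, 0.2158, 0.0442]
orientation: [-0.246, -3.132, 0.0]
force: [0.3, -0.6, -4.0]
opening: 0.0177
gripper_force: 15.0
```

Call:
carry_out(rows=[[0,-0.0005,0,0,0,0],[0,-0.001,0,0,0,0]])

```text
t: 20.6
tool_pos: [0.5943, 0.2149, 0.0444]
orientation: [-0.246, -3.132, 0.0]
force: [-0.4, 0.4, -4.3]
opening: 0.0176
gripper_force: 15.0
```

Call:
carry_out(rows=[[0,-0.0005,0.0002,0,0,0],[0,-0.001,0.0002,0,0,0]])

```text
t: 20.85
tool_pos: [0.5942, 0.214, 0.0442]
orientation: [-0.246, -3.132, 0.0]
force: [-0.3, -0.3, -4.2]
opening: 0.0179
gripper_force: 15.0
```

Call:
carry_out(rows=[[0,-0.0005,0,0,0,0],[0,-0.001,0,0,0,0]])

```text
t: 21.1
tool_pos: [0.5941, 0.213, 0.0443]
orientation: [0.246, 3.132, -0.0]
force: [0.2, 0.0, -4.5]
opening: 0.0181
gripper_force: 15.0
```

Call:
carry_out(rows=[[0,-0.0005,0,0,0,0],[0,-0.001,0,0,0,0]])

```text
t: 21.35
tool_pos: [0.5939, 0.212, 0.0443]
orientation: [0.246, 3.132, -0.0]
force: [0.4, 0.3, -3.7]
opening: 0.0176
gripper_force: 15.0
```

Call:
carry_out(rows=[[0,-0.0005,0,0,0,0],[0,-0.001,0,0,0,0]])

```text
t: 21.6
tool_pos: [0.5937, 0.2115, 0.0444]
orientation: [0.245, 3.132, 0.001]
force: [-0.1, 4.0, -3.4]
opening: 0.0178
gripper_force: 15.0
```

Call:
carry_out(rows=[[0,-0.0003,0,0,0,0],[0,-0.0003,0,0,0,0],[0,-0.0003,0,0,0,0]])

```text
t: 21.98
tool_pos: [0.5937, 0.2115, 0.0445]
orientation: [0.245, 3.132, 0.001]
force: [-1.0, 5.6, -3.3]
opening: 0.0181
gripper_force: 15.0
```

```bash
python3 -c "
from h import *
st()"
```

```text
t 21.98 rack xy [0.0621 0.0005] z 0.0445 Frack [ 5.38  1.91 -3.28] tq [1.   0.16 0.09] dyaw 0.0002 grip 15.0 0.0181
```

Call:
carry_out(rows=[[0,-0.0002,0,0,0,0],[0,-0.0002,0,0,0,0],[0,-0.0002,0,0,0,0]])

```text
t: 22.35
tool_pos: [0.5936, 0.2114, 0.0445]
orientation: [0.245, 3.132, 0.002]
force: [-1.3, 5.4, -3.3]
opening: 0.0181
gripper_force: 15.0
```

Call:
carry_out(rows=[[0,0.001,0,0,0,0],[0,0.002,0,0,0,0],[0,0.003,0,0,0,0],[0,0.004,0,0,0,0],[0,0.005,0.0003,0,0,0],[0,0.005,0.0006,0,0,0]])

```text
t: 23.1
tool_pos: [0.5947, 0.2154, 0.0442]
orientation: [0.245, 3.132, -0.0]
force: [-1.3, -1.9, 1.6]
opening: 0.018
gripper_force: 15.0
```

```bash
python3 -c "
from h import *
st()"
```

```text
t 23.1 rack xy [0.0662 0.0001] z 0.0442 Frack [-2.06  0.98  1.6 ] tq [-0.33  0.42  0.05] dyaw -0.0002 grip 15.0 0.018
```

Call:
carry_out(rows=[[0,0,0,0,0,0],[0,0,0,0,0,0],[0,0,0,0,0,0],[0,0,0,0,0,0],[0,0,0,0,0,0]], jaw=110)

```text
t: 23.72
tool_pos: [0.5945, 0.2155, 0.0437]
orientation: [0.246, 3.132, 0.0]
force: [-0.4, -0.2, -0.5]
opening: 0.0525
gripper_force: 0.0
```

Call:
carry_out(rows=[[0,0,-0.01,0,0,0],[0,0,-0.03,0,0,0],[0,0,-0.06,0,0,0],[0,0,-0.1,0,0,0],[0,0,-0.14,0,0,0],[0,0,-0.15,0,0,0],[0,0,-0.15,0,0,0]])

```text
t: 24.6
tool_pos: [0.5951, 0.2156, 0.1951]
orientation: [0.245, 3.13, 0.001]
force: [0.1, -0.6, 0.6]
opening: 0.0528
gripper_force: 0.0
```

```bash
python3 - <<'E'
from h import *
st()
w=robot.read_camera('wrist');t=robot.read_camera('scene')
o=np.zeros((600,640,3),np.uint8);o[:400]=w[:,:,::-1];o[400:,:373]=cv2.resize(t[140:250,225:430][:,:,::-1],(373,200),interpolation=cv2.INTER_CUBIC);cv2.imwrite('pics/s5.png',o)
m=robot.outline_of('wrist','tray')[0]['pixels']
m=cv2.morphologyEx(m.astype(np.uint8),cv2.MORPH_CLOSE,np.ones((45,45)))
M=[[(a,b,c+.009) for a,b,c in q] for q in TRAY]
p,e=fit([('wrist',m)],[*T(RK,[(.066,0,0)])[0][:2],RK[2]],M)
c,s=np.cos(RK[2]),np.sin(RK[2]);d=p[:2]-RK[:2];print('tray',c*d[0]+s*d[1],-s*d[0]+c*d[1],p[2]-RK[2],e)
E
```

```text
t 24.6 rack xy [ 0.0665 -0.0002] z 0.1951 Frack [-0.62 -0.22  0.56] tq [-0.02 -0.05 -0.04] dyaw -0.0002 grip 0.0 0.0528
tray 0.06370575994426006 -0.0010063981826694546 -0.008871272787536855 0.11388277297064703
```

View pics/s5.png

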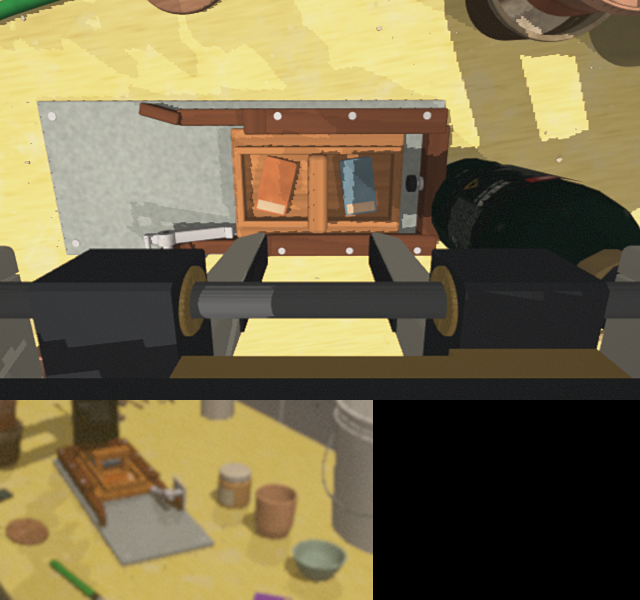

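The picture shows the tray shut in with both tiles in it. The catch arm runs from (150,240) to (233,230) and ends at the tray's rear edge, not on top of it. The gripper is clear.

```bash
python3 -c "
from plant import robot
print(robot.close_job())"
```

```text
the job is handed in; nothing more can be done
None
```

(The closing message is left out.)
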